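# Set the probe depth in the open sample jar

### The arm

A 6-joint arm with a two-finger parallel gripper is mounted at the origin on the work surface. World frame = base frame: x ahead of the robot, y to its left, z up, the work surface at z = 0. Lengths are in m, angles in rad, forces in N, time in s.
With the tool pointing down it reaches from about 0.35 to 0.775 m from the base axis. Payload 5.5 kg.
Tool frame: the origin (TCP) lies between the finger pads; the fingertips stand 22 mm ahead of it and the grasp point (between the pads) lies 3 mm ahead of it (manip.tip_extent is the distance from the TCP to the fingertips, in m); z points along the fingers, y is the direction in which the jaws open and shut (so a half turn about z gives the same grasp; the last joint's range is limited). The gripper opens to 85 mm and grips with 20 to 120 N. Pads are 22 mm wide; open, the fingers measure 114 mm over their backs; the gripper's body (76 mm by 85 mm) begins 54 mm behind the grasp point. The pads swing forward as they close: fully open they stand 13 mm farther back than shut.
Start: joints at [1.124, 0.313, 0.046, 1.304, 0, 1.431], TCP at [0.174, 0.548, 0.253] pointing down, gripper open.
Joint ranges: [-2.76, 2.76], [-0.86, 1.69], [-1.03, 1.26], [-2.2, 2.34], [-1.47, 1.5], [-3.14, 3.14]. Speed limits (rad/s): [2.57, 2.57, 3.14, 3.14, 3.14, 3.14].

### API

Orientations are given as a rotation vector (axis times angle).
In Python, from rig import manip, cams gives the robot as it stands. The module is installed in compiled form; this text tells all that it offers.
- The arm moves only by the shell command python3 -m creep 'ROWS' [FORCE]. ROWS is JSON, one flat list of numbers, 7 for each row, row after row: the shift along the tool's x, y, z in cm, then the turn, a rotation vector about the tool's x, y, z in rad, then the finger opening in cm, from 0 to 8.54. A call has 1 to 8 rows; each row is the pose to reach, as a shift and turn from the pose commanded when the call began, along the tool's axes at that moment; what a row does not reach only later rows make up. A row lasts 1/12 s, in which the tool goes at most 41.7 mm and 7.16 degrees, less where a joint would pass 70% of its speed; a pose out of reach is approached as far as the arm can. A call with a gripper value outside its range is refused whole. The fingers move at their own pace and stop on an object; FORCE is the grip in N (left out, the last holds). Time passes only in rows, so rows that repeat a pose let the fingers close. It gives the time, the measured TCP pose, the force and the opening at its end, in the units of the state.
- manip.sense(): the state, without advancing time (a new reading comes with each control period).
- cams.get_image(name): name is "scene" or "top" or "wrist"; returns the picture (400x640x3 uint8, blue, green, red); there is no depth.
- cams.calibration(name): a dict with "intrinsics" (3x3 intrinsics, pixels), "rvec" (rotation vector, rad) and "tvec" (3), from world to camera coordinates, as OpenCV has them; the wrist camera has in their place "mount" (4x4, takes a point from camera to tool coordinates, whose origin is the TCP and whose axes are the flange's). Camera axes: x right, y down, z forward; pixel columns grow to the right and rows downward; lengths in m; the calibration is good to about 2 mm. A picture is of the moment at which its call begins: read the wrist's pose just before it. calibration takes no time and is no camera call.
- manip.sign_off(): hands the job in, once; it reports no verdict.
The state is a dict: "time": time; "joints": joint angles; "joint_vel": joint speeds; "joint_efforts": joint torques, N m; "ee_pos": TCP position; "eef_rot": TCP orientation; "wrist_force": force on the tool from outside, world axes, zero at the start; "torque": the same for the moment, N m; "opening": finger opening in m.
Only numpy, scipy, OpenCV 4.12 (cv2) and the standard library are available. Lean on these libraries where they do the work, as an engineer would, in place of code of your own. Each camera call takes 0.05 s, during which the arm holds its last target. There are 200 camera calls.

### The job

Two identical probe-depth gauges stand on the lab bench. On the one that stands over the open jar, take the probe by its black knob and lower it until its tip touches the bottom of the jar, then lock it there by swinging that gauge's clamp lever a quarter turn, until it lies in line with the gauge's arm, and let go. Do not lock it before the probe is down, keep the jar standing where it is, and do not touch the other gauge.

Things in the scene. Friction and masses are not known exactly. Their poses are not given: they have to be found in the camera images.
- gauge: The gauge to be used, fixed to the bench: aluminium base plate, steel column and level aluminium arm (30 mm wide, top 190 mm above the bench). Origin at bench level under the arm; z up. The arm runs along y: the probe passes down through its guide (top 192 mm above the bench) at x 0, y +40 mm; the lever's vertical pivot is on the arm at x 0, y -60 mm; the column is at y -115 mm.
- gauge_knob (a point): Centre of the upright black knob (24 mm diameter, 32 mm tall) on top of that gauge's probe; axes parallel to the gauge's. The probe is a 10 mm steel rod that slides straight up and down and cannot turn or tilt. It drags with about 3 N and stays where it is left. With the probe on the jar's bottom, the knob's centre is 38 to 70 mm above the guide.
- gauge_tip (a point): Lower end of the same probe, 203 mm straight below the knob's centre; it starts 35 to 105 mm above the jar's bottom.
- jar_floor (a point): Centre of the inner bottom of the open clear plastic jar (84 mm outside and 78 mm inside diameter, 76 mm tall, bottom 6 mm thick, 0.3 to 0.5 kg) standing loose under the probe, on a grey riser block whose height varies. The probe is within 10 mm of the jar's axis.
- gauge_lever (a point): Middle of the upright black grip (14 mm diameter, standing free from 18 mm below to 15 mm above this point) at the end of the clamp lever on top of the same gauge's arm. This point is 221 mm above the bench and 60 mm from the pivot. Moving it takes 1 to 2 N; the lever stays where it is left.
- gauge_lock (a joint): Angle of that lever: 0 = free (it sticks out sideways from the arm, in the gauge's -x direction), growing counter-clockwise seen from above to 1.57 rad = locked (in line with the arm, in the gauge's -y direction, at its stop). Starts at 0 to 0.25.
- spare: The other, identical gauge, with a white capped jar under its probe instead of an open one: not to be touched. Origin and axes as for the first gauge. Either gauge, with its probe raised, is up to 350 mm tall.

How it is judged:
By the outcome, as a careful person would: the job done as asked, in the order asked, and still so for the second after the job is handed in, with the robot touching nothing.
It also fails if it takes over 48 s, if anything falls off the work surface, if the arm or the gripper's body presses on something with over 40 N, if the wrist force passes 120 N, or if a joint passes its speed limit or range.

## Working session

There is one attempt and no reset: what is moved stays moved. The work goes in short steps, Python scripts to look and compute and a shell command to move; the robot and the scene stay as the last step left them, time stands still between calls to the robot, and variables do not carry over. Pictures are saved under pics/ and viewed, about 8 in all and at most 12, crops included, and the job is handed in when it is done.

```bash
mkdir -p pics; cat > h.py <<'E'
import numpy as np, cv2
from rig import manip, cams
from scipy.spatial.transform import Rotation as R
def grab(n,f=None):
    s=manip.sense(); im=cams.get_image(n)
    if f: cv2.imwrite('pics/'+f,im)
    return im,s
def cam(n,s=None):
    c=cams.calibration(n); K=np.array(c['intrinsics'])
    if n=='wrist':
        T=np.eye(4);T[:3,:3]=R.from_rotvec(s['eef_rot']).as_matrix();T[:3,3]=s['ee_pos']
        W=T@np.array(c['mount']); return K,W[:3,:3],W[:3,3]
    r=R.from_rotvec(np.ravel(c['rvec'])).as_matrix(); return K,r.T,-r.T@np.ravel(c['tvec'])
def ray(C,u,v):
    K,r,o=C; d=r@np.linalg.inv(K)@[u,v,1]; return o,d/np.linalg.norm(d)
def onz(C,u,v,z):
    o,d=ray(C,u,v); return o+d*(z-o[2])/d[2]
def tri(rays):
    A=np.zeros((3,3));b=np.zeros(3)
    for o,d in rays: P=np.eye(3)-np.outer(d,d);A+=P;b+=P@o
    x=np.linalg.solve(A,b); return x,[np.linalg.norm((np.eye(3)-np.outer(d,d))@(x-o)) for o,d in rays]
def proj(C,p):
    K,r,o=C; q=K@(r.T@(np.array(p)-o)); return q[:2]/q[2]
def totool(p,s):
    return R.from_rotvec(s['eef_rot']).inv().apply(np.array(p)-s['ee_pos'])*100
E
python3 - <<'E'
from h import *
a,_=grab('scene');b,_=grab('top');c,s=grab('wrist')
for n,i in zip(('scene','top'),(a,b)): cv2.imwrite(f'pics/{n}0.png',i)
cv2.imwrite('pics/wrist0.png',c)
print(s); 
for n in('scene','top'): print(n,cam(n))
print(R.from_rotvec(s['eef_rot']).as_matrix().round(3)); print(cams.calibration('wrist'))
E
```

```text
{'time': 0.1, 'joints': array([1.12440495e+00, 3.13934642e-01, 4.50904727e-02, 1.30359431e+00,
       8.39487652e-06, 1.43118555e+00]), 'joint_vel': array([ 0.00156547, -0.00151953,  0.00358779, -0.0013354 , -0.0005529 ,
        0.00068896]), 'joint_efforts': array([ 3.42337858e-03, -4.81727636e+01,  2.99242902e+01,  1.28065195e-02,
       -6.66253050e-05, -1.65996352e-05]), 'ee_pos': array([0.17347571, 0.54776929, 0.25249183]), 'eef_rot': array([-4.79928533e-01, -3.10422882e+00,  2.46536369e-03]), 'wrist_force': array([ 0.48854859,  0.28701818, -0.84062273]), 'torque': array([-0.01190384, -0.01191227,  0.02262037]), 'opening': 0.08576753693625161}
scene (array([[492.37639385,   0.        , 326.13240521],
       [  0.        , 492.37639385, 205.0016384 ],
       [  0.        ,   0.        ,   1.        ]]), array([[ 0.65977597,  0.55377358, -0.50796702],
       [ 0.75129821, -0.50022886,  0.43049051],
       [-0.01570549, -0.66566201, -0.74608808]]), array([ 1.07974078, -0.49525384,  1.03206881]))
top (array([[411.2430678 ,   0.        , 323.05433449],
       [  0.        , 411.24306
[... 160 characters left out ...]
549809],
       [-0.01627984, -0.1587812 , -0.98717957]]), array([ 0.41080796, -0.02414557,  0.95953532]))
[[-0.953  0.302 -0.001]
 [ 0.302  0.953 -0.001]
 [ 0.    -0.002 -1.   ]]
{'intrinsics': array([[328.31617651,   0.        , 321.61198148],
       [  0.        , 328.31617651, 196.58316667],
       [  0.        ,   0.        ,   1.        ]]), 'mount': array([[-1.87160540e-03, -9.45003832e-01, -3.27053901e-01,
         8.53462620e-02],
       [ 9.99997983e-01, -1.53030709e-03, -1.30087290e-03,
         3.65306874e-04],
       [ 7.28836977e-04, -3.27055676e-01,  9.45004790e-01,
        -1.21268356e-01],
       [ 0.00000000e+00,  0.00000000e+00,  0.00000000e+00,
         1.00000000e+00]])}
```

View pics/scene0.png

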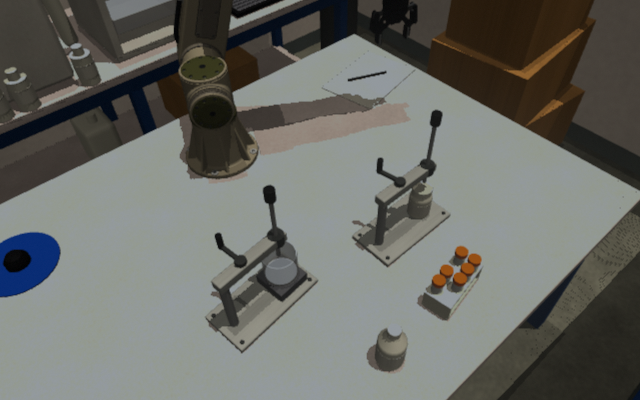

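View pics/top0.png

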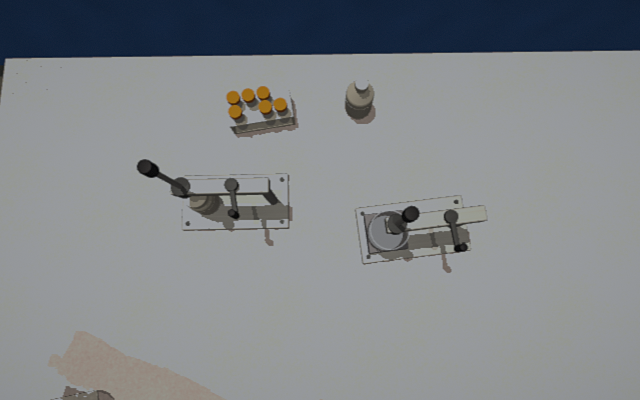

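The scene view shows the target gauge (open jar) with its knob at about (270,195), lever grip at (220,240) and pivot at (240,261). In the top view these are at (410,214), (461,247) and (451,216). The spare stands at y > 0 and is kept clear.

```bash
python3 - <<'E'
from h import *
a=cv2.imread('pics/scene0.png');b=cv2.imread('pics/top0.png')
def blobs(im,roi,t):
    x,y,w,h=roi; g=im[y:y+h,x:x+w].max(2); m=(g<t).astype('uint8')
    n,_,st,c=cv2.connectedComponentsWithStats(m)
    for k in range(1,n):
        if st[k,4]>25: print(t,st[k][:4]+[x,y,0,0],st[k,4],(c[k]+[x,y]).round(1))
for t in(30,40,50):
    print('scene');blobs(a,(200,170,110,110),t);print('top');blobs(b,(350,190,140,80),t)
o=np.hstack([cv2.resize(a[175:325,200:330],None,fx=3.2,fy=3.2,interpolation=2),cv2.resize(b[180:330,350:480],None,fx=2.9,fy=3.2,interpolation=2)])
cv2.imwrite('pics/crop0.png',o); print(o.shape)
E
```

```text
scene
30 [264 186  11  18] 166 [269.1 194.3]
30 [215 234   8  16] 76 [218.9 240.7]
30 [277 238   7  10] 41 [280.3 242.4]
top
30 [402 210  12  12] 47 [405.4 217.6]
30 [455 245  12   7] 47 [459.2 248. ]
scene
40 [264 186  11  19] 174 [269.2 194.5]
40 [268 231  17  18] 116 [277.1 239. ]
40 [215 234  20  25] 100 [220.6 243. ]
40 [235 261  11   7] 36 [240.  264.4]
40 [257 271   8   9] 47 [260.5 276.2]
top
40 [401 207  18  16] 100 [409.1 215.3]
40 [454 243  13   9] 70 [459.8 247.5]
scene
50 [206 170  15   3] 31 [211.4 170.7]
50 [200 173  29   5] 38 [212.9 176.1]
50 [263 186  22  70] 495 [273.3 219. ]
50 [215 233  32  35] 266 [230.2 252.1]
50 [256 270  11  10] 67 [260.9 275.7]
top
50 [395 207  24  25] 262 [407.4 217. ]
50 [444 214  10  26] 40 [449.  225.6]
50 [453 241  14  11] 94 [460. 247.]
(480, 793, 3)
```

View pics/crop0.png

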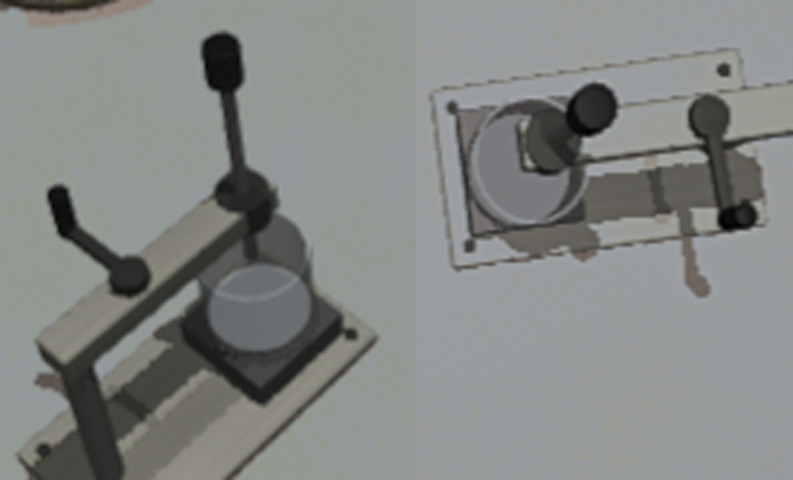

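The crop shows the knob, the guide (top view about (398,224)), the lever pivot and the grip clearly.

```bash
python3 - <<'E'
from h import *
S=cam('scene');T=cam('top')
for n,p,q in(('knob',(269.2,194.8),(410,214.7)),('lever',(219,240.7),(460.2,247)),('pivot',(240.6,261),(451.4,216)),('guide',(276.6,236),(398,223.7))):
    x,r=tri([ray(S,*p),ray(T,*q)]); print(n,x.round(4),np.round(r,4),np.hypot(*x[:2]))
print('guide@192',onz(S,276.6,236,.192),onz(T,398,223.7,.192))
print('pivot@200',onz(S,240.6,261,.2),onz(T,451.4,216,.2))
print('lever@221',onz(S,219,240.7,.221),onz(T,460.2,247,.221))
# spare knob
x,r=tri([ray(S,436,118),ray(T,147,168)]);print('spare',x,r)
E
```

```text
knob [ 0.4973 -0.1499  0.3184] [0.0006 0.0006] 0.5194289683787505
lever [ 0.4514 -0.2576  0.2187] [0.0005 0.0005] 0.5197436472713316
pivot [ 0.5106 -0.2491  0.2001] [0.001 0.001] 0.5681427567518668
guide [ 0.4992 -0.1505  0.1884] [0.0028 0.0028] 0.5213827331635823
guide@192 [ 0.50345943 -0.1497706   0.192     ] [ 0.497154   -0.15220249  0.192     ]
pivot@200 [ 0.51125927 -0.24830632  0.2       ] [ 0.51005676 -0.25000528  0.2       ]
lever@221 [ 0.45280328 -0.25862557  0.221     ] [ 0.45160375 -0.25640016  0.221     ]
spare [0.57214836 0.26381583 0.33268353] [np.float64(0.0005477684504995339), np.float64(0.0005477684504996378)]
```

Measurements agree with the given dimensions: probe to pivot is 100.1 mm (100), the lever radius is 59.8 mm (60), and the grip height is 219 mm (221). The gauge yaw is about 7.6°. Next I move above the knob, with the TCP at about (0.497, -0.150, 0.40).

```bash
python3 -m creep '[-8,-8,-14.5,0,0,0,8.5, -51.9,-56.8,-14.5,0,0,0,8.5, -51.9,-56.8,-14.5,0,0,0,8.5, -51.9,-56.8,-14.5,0,0,0,8.5, -51.9,-56.8,-14.5,0,0,0,8.5, -51.9,-56.8,-14.5,0,0,0,8.5, -51.9,-56.8,-14.5,0,0,0,8.5, -51.9,-56.8,-14.5,0,0,0,8.5]' 
python3 -c "
from h import *
s=manip.sense();print(s['joints'].round(2),totool([.497,-.15,.40],s))"
```

```text
time: 0.82
ee_pos: [0.3062, 0.2617, 0.3298]
eef_rot: [0.479, 3.105, 0.0]
wrist_force: [1.2, 0.2, 1.0]
opening: 0.0851
[ 0.51 -0.04 -0.18  1.43 -0.    0.81] [-30.59352666 -33.50683791  -7.0170257 ]
```

```bash
python3 -m creep '[-30,-33,-7,0,0,0,8.5, -30,-33,-7,0,0,0,8.5, -30,-33,-7,0,0,0,8.5, -30,-33,-7,0,0,0,8.5, -30,-33,-7,0,0,0,8.5, -30,-33,-7,0,0,0,8.5, -30,-33,-7,0,0,0,8.5, -30,-33,-7,0,0,0,8.5]' 
python3 -c "
from h import *
s=manip.sense();print(s['joints'].round(2),totool([.497,-.15,.40],s))"
```

```text
time: 1.48
ee_pos: [0.444, -0.0378, 0.3816]
eef_rot: [0.481, 3.104, 0.0]
wrist_force: [0.9, 1.1, 0.9]
opening: 0.0849
[-0.27  0.05  0.04  1.56  0.    0.04] [-8.44745479 -9.088703   -1.83764158]
```

```bash
python3 -m creep '[-8.4,-9.1,-2.5,0,0,0,8.5, -8.4,-9.1,-2.5,0,0,0,8.5, -8.4,-9.1,-2.5,0,0,0,8.5, -8.4,-9.1,-2.5,0,0,0,8.5, -8.4,-9.1,-2.5,0,0,0,8.5, -8.4,-9.1,-2.5,0,0,0,8.5, -8.4,-9.1,-2.5,0,0,0,8.5]' 
python3 - <<'E'
from h import *
im,s=grab('wrist','w1.png'); C=cam('wrist',s)
print(s['ee_pos'],s['joints'].round(2),totool([.4973,-.1499,.3184],s))
for p in([.4973,-.1499,.3184],[.4973,-.1499,.3344],[.4514,-.2576,.221],[.5106,-.2491,.2]): print(proj(C,p))
E
```

```text
time: 2.07
ee_pos: [0.4958, -0.1467, 0.4062]
eef_rot: [-0.478, -3.104, -0.001]
wrist_force: [-0.2, 0.0, 0.5]
opening: 0.0846
[ 0.49581279 -0.14672141  0.40622028] [-0.44  0.21  0.28  1.64  0.   -0.14] [-0.24407607 -0.26206683  8.78173757]
[317.73619932 217.73610198]
[317.451104   227.36906956]
[197.29800698 167.65849222]
[234.77806262 211.79159021]
```

View pics/w1.png

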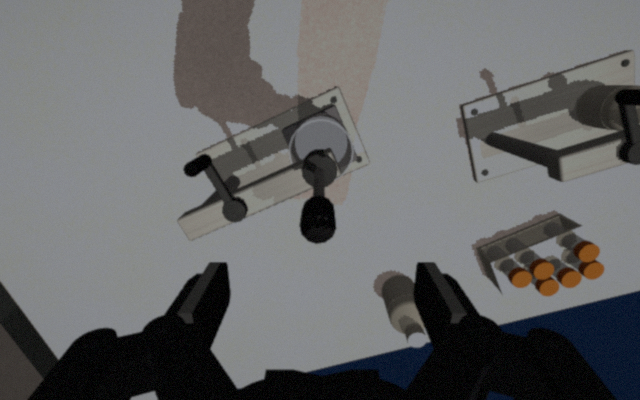

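The wrist view shows the knob at (317,218), exactly where the triangulated point projects. The lever at (197,167) and pivot at (235,210) match too. I descend around the knob.

```bash
python3 -m creep '[-0.1,-0.15,3,0,0,0,8.5, -0.1,-0.15,6,0,0,0,7, -0.1,-0.15,8.4,0,0,0,5, -0.1,-0.15,8.4,0,0,0,5, -0.1,-0.15,8.4,0,0,0,4.5, -0.1,-0.15,8.4,0,0,0,4.5]' 30
python3 -c "
from h import *
s=manip.sense();print(s['wrist_force'],totool([.4973,-.1499,.3214],s))"
```

```text
time: 2.62
ee_pos: [0.4972, -0.1489, 0.3242]
eef_rot: [0.478, 3.103, -0.001]
wrist_force: [-0.1, -0.5, 0.1]
opening: 0.0451
[-0.05029394 -0.48553282  0.07997616] [-0.04220362 -0.08912433  0.28036493]
```

```bash
python3 -m creep '[0,-0.08,0.2,0,0,0,3.2, 0,-0.08,0.2,0,0,0,2.4, 0,-0.08,0.2,0,0,0,2.2, 0,-0.08,0.2,0,0,0,2, 0,-0.08,0.2,0,0,0,2, 0,-0.08,0.2,0,0,0,2]' 40
python3 -c "
from h import *
s=manip.sense();print(s['wrist_force'],s['opening'],totool([.4973,-.1499,.3214],s))"
```

```text
time: 3.12
ee_pos: [0.4975, -0.1501, 0.3209]
eef_rot: [0.479, 3.103, 0.001]
wrist_force: [3.5, 3.2, 2.1]
opening: 0.023
[3.48559848 3.20990366 2.12364442] 0.02295315927717157 [ 0.02996698  0.01558247 -0.05282132]
```

Gripped at 23 mm opening, against the 24 mm knob. Lowering next: contact is expected after 56 to 88 mm.

```bash
python3 -m creep '[0,0,0.7,0,0,0,2, 0,0,1.4,0,0,0,2, 0,0,2.1,0,0,0,2, 0,0,2.8,0,0,0,2, 0,0,3.5,0,0,0,2, 0,0,4.2,0,0,0,2, 0,0,4.8,0,0,0,2, 0,0,4.8,0,0,0,2]'
python3 -m creep '[0,0,0.2,0,0,0,2, 0,0,0.4,0,0,0,2, 0,0,0.6,0,0,0,2, 0,0,0.6,0,0,0,2]'
python3 -c "
from h import *
s=manip.sense();print(s['wrist_force'],s['opening'])"
```

```text
time: 3.78
ee_pos: [0.4975, -0.1501, 0.2707]
eef_rot: [0.479, 3.104, 0.002]
wrist_force: [7.7, 3.1, -4.1]
opening: 0.0228
time: 4.12
ee_pos: [0.4975, -0.1501, 0.2656]
eef_rot: [0.479, 3.103, 0.002]
wrist_force: [6.3, 3.5, -1.0]
opening: 0.023
[ 6.2850872   3.4771155  -0.99665314] 0.02300636019446978
```

```bash
for i in 1 2 3; do python3 -m creep '[0,0,0.15,0,0,0,2, 0,0,0.3,0,0,0,2]'; done | grep -E "pos|force"
```

```text
ee_pos: [0.4975, -0.1501, 0.2631]
wrist_force: [4.7, 3.3, 1.5]
ee_pos: [0.4975, -0.1501, 0.2601]
wrist_force: [5.0, 3.2, 2.8]
ee_pos: [0.4975, -0.1501, 0.2571]
wrist_force: [4.3, 2.8, 2.0]
```

```bash
for i in 1 2 3; do python3 -m creep '[0,0,0.15,0,0,0,2, 0,0,0.3,0,0,0,2]'; done | grep -E "pos|force"
```

```text
ee_pos: [0.4976, -0.1501, 0.2541]
wrist_force: [5.0, 2.1, 1.7]
ee_pos: [0.4975, -0.1501, 0.2511]
wrist_force: [4.2, 3.9, 2.4]
ee_pos: [0.4976, -0.1501, 0.2498]
wrist_force: [-0.8, 6.2, 21.7]
```

The force stepped to 22 N with the knob centre at about 0.247, which is 55 mm above the guide and inside the 38 to 70 mm range. That is the jar bottom. I ease the push, then open.

```bash
python3 -m creep '[0,0,-0.08,0,0,0,2, 0,0,-0.08,0,0,0,2]'
python3 -m creep '[0,0,0,0,0,0,3.5, 0,0,0,0,0,0,4.5, 0,0,0,0,0,0,4.5, 0,0,0,0,0,0,4.5]'
python3 - <<'E'
from h import *
a,_=grab('scene');b,_=grab('top')
cv2.imwrite('pics/after.png',np.hstack([cv2.resize(a[175:325,200:330],None,fx=3,fy=3,interpolation=2),cv2.resize(b[180:330,350:480],None,fx=3,fy=3,interpolation=2)]))
E
```

```text
time: 5.28
ee_pos: [0.4975, -0.1502, 0.25]
eef_rot: [0.479, 3.102, 0.001]
wrist_force: [3.1, 4.4, 7.4]
opening: 0.0233
time: 5.62
ee_pos: [0.496, -0.1505, 0.2484]
eef_rot: [-0.48, -3.103, 0.0]
wrist_force: [0.4, -0.8, -0.7]
opening: 0.0447
```

View pics/after.png

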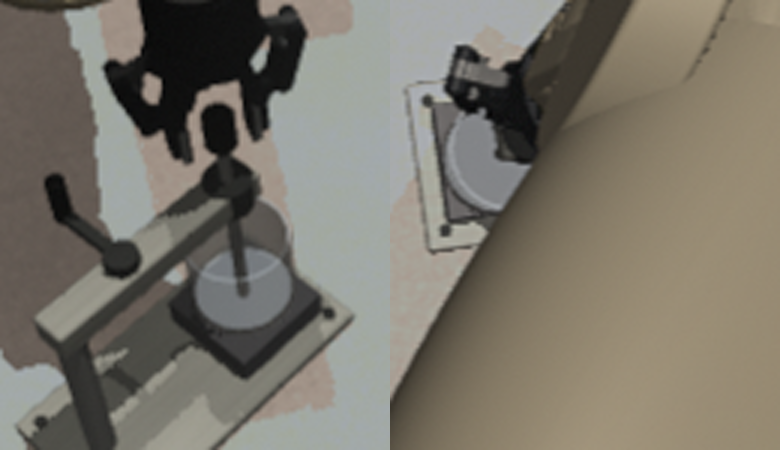

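The probe tip stands on the jar floor and the jar is in place. I rise, then turn and shift over the lever.

```bash
python3 -m creep '[0,0,-3.5,0,0,0,4.5, 0,0,-7,0,0,0,6, 0,0,-7.5,0,0,0,6, 0,0,-7.5,0,0,0,6]'
python3 -c "
from h import *
s=manip.sense();print(s['joints'].round(2),totool([.452,-.2575,.300],s))"
```

```text
time: 6.05
ee_pos: [0.4978, -0.151, 0.3268]
eef_rot: [0.479, 3.1, -0.003]
wrist_force: [0.7, 0.3, 0.4]
opening: 0.0599
[-0.45  0.19  0.06  1.44 -0.   -0.14] [  1.16720758 -11.53362051   2.68533364]
```

```bash
python3 -m creep '[0.3,-3,0,0,0,-0.11,6, 0.6,-6,0,0,0,-0.22,6, 0.9,-9,1,0,0,-0.33,5, 1.2,-11.5,2,0,0,-0.44,5, 1.2,-11.5,2,0,0,-0.44,5, 1.2,-11.5,2,0,0,-0.44,5, 1.2,-11.5,2,0,0,-0.44,5]'
python3 - <<'E'
from h import *
im,s=grab('wrist','w2.png'); C=cam('wrist',s)
print(s['joints'].round(2),R.from_rotvec(s['eef_rot']).as_matrix()[:2,1],totool([.452,-.2575,.228],s))
for p in([.452,-.2575,.221],[.452,-.2575,.236],[.5106,-.2491,.2],[.4976,-.150,.263]): print(proj(C,p))
E
```

```text
time: 6.63
ee_pos: [0.4502, -0.2558, 0.3033]
eef_rot: [0.206, -3.134, -0.002]
wrist_force: [0.6, 0.3, 0.3]
opening: 0.0502
[-0.67  0.19  0.01  1.39  0.   -0.8 ] [-0.13084611  0.99140141] [-0.16642478 -0.20026159  7.52643769]
[318.0287662 219.6545025]
[317.81777346 229.01073343]
[319.50385675 278.22824873]
[482.758885   335.84267664]
```

View pics/w2.png

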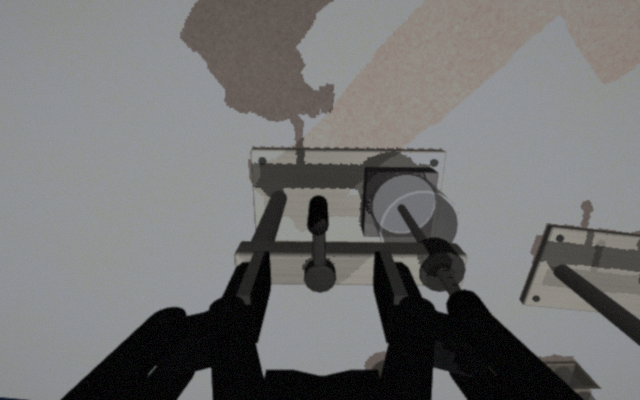

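The grip is at (318,215) between the open jaws and the pivot at (320,275), both within about 3 mm of prediction. I descend and cage the grip.

```bash
python3 -m creep '[-0.05,-0.12,3,0,0,0,5, -0.05,-0.12,6,0,0,0,5, -0.05,-0.12,7.4,0,0,0,4, -0.05,-0.12,7.4,0,0,0,3, -0.05,-0.12,7.4,0,0,0,1.8, -0.05,-0.12,7.4,0,0,0,1.8, -0.05,-0.12,7.4,0,0,0,1.8]' 20
python3 -c "
from h import *
s=manip.sense();print(s['joints'].round(2),s['opening'],totool([.452,-.2575,.228],s),totool([.5106,-.2491,.228],s))"
```

```text
time: 7.27
ee_pos: [0.4522, -0.2577, 0.2319]
eef_rot: [-0.21, 3.132, -0.003]
wrist_force: [1.4, -0.2, 0.2]
opening: 0.0178
[-0.67  0.21 -0.14  1.21  0.   -0.81] 0.017784616812782556 [0.02134519 0.02144263 0.38779235] [-5.89831886  0.07248084  0.40093273]
```

```bash
python3 -m creep '[-0.03,-0.6,0,0,0,-0.1,1.8, -0.12,-1.19,0,0,0,-0.2,1.8, -0.27,-1.77,0,0,0,-0.3,1.8, -0.47,-2.34,0,0,0,-0.4,1.8, -0.73,-2.88,0,0,0,-0.5,1.8, -1.05,-3.39,0,0,0,-0.6,1.8, -1.41,-3.87,0,0,0,-0.7,1.8, -1.82,-4.3,0,0,0,-0.8,1.8]'
python3 -c "
from h import *
s=manip.sense();print(s['joints'].round(2),s['opening'],totool([.5106,-.2491,.228],s))"
```

```text
time: 7.93
ee_pos: [0.4754, -0.2978, 0.2316]
eef_rot: [-1.42, 2.801, -0.002]
wrist_force: [-0.6, 2.1, 0.5]
opening: 0.0179
[-0.7   0.29 -0.04  1.24  0.   -1.64] 0.01788213445175533 [-6.00361308  0.04236304  0.35816975]
```

Following the arc well, with about 2 N on the wrist. Now the rest of the way to the stop.

```bash
python3 -m creep '[-0.03,-0.6,0,0,0,-0.1,1.8, -0.12,-1.19,0,0,0,-0.2,1.8, -0.27,-1.77,0,0,0,-0.3,1.8, -0.47,-2.34,0,0,0,-0.4,1.8, -0.73,-2.88,0,0,0,-0.5,1.8, -1.05,-3.39,0,0,0,-0.6,1.8, -1.41,-3.87,0,0,0,-0.7,1.8, -1.68,-4.16,0,0,0,-0.76,1.8]'
python3 -m creep '[0,-0.15,0,0,0,0,1.8, 0,-0.15,0,0,0,0,1.8]'
python3 -c "
from h import *
s=manip.sense();print(s['joints'].round(2),s['opening'],totool([.5106,-.2491,.228],s))"
```

```text
time: 8.6
ee_pos: [0.5189, -0.309, 0.2314]
eef_rot: [2.358, -2.076, 0.002]
wrist_force: [-1.9, 1.1, 0.9]
opening: 0.0179
time: 8.77
ee_pos: [0.5193, -0.309, 0.2313]
eef_rot: [2.35, -2.083, 0.0]
wrist_force: [-4.6, 0.5, 2.6]
opening: 0.0177
[-0.67  0.38  0.08  1.28 -0.   -2.36] 0.017678873104065216 [-6.05613926  0.14722397  0.32128519]
```

```bash
for i in 1 2; do python3 -m creep '[0,-0.1,0,0,0,0,1.8, 0,-0.1,0,0,0,0,1.8]'|grep -E "pos|force"; done
```

```text
ee_pos: [0.5195, -0.3091, 0.2313]
wrist_force: [-6.5, -0.9, 4.2]
ee_pos: [0.5196, -0.309, 0.2312]
wrist_force: [-10.1, -1.4, 4.5]
```

The force rises to 10 N with no motion, so the lever is at its stop. I back off, open and lift.

```bash
python3 -m creep '[0,0.4,0,0,0,0,1.8, 0,0.4,0,0,0,0,3, 0,0.4,0,0,0,0,4, 0,0.4,0,0,0,0,4]'
python3 -m creep '[0,0,-3,0,0,0,4, 0,0,-7,0,0,0,4, 0,0,-11,0,0,0,4, 0,0,-13,0,0,0,4, 0,0,-13,0,0,0,4, 0,0,-13,0,0,0,4]'
python3 - <<'E'
from h import *
im,s=grab('wrist'); C=cam('wrist',s); a,_=grab('scene')
for p in([.5186,-.3086,.236],[.5106,-.2491,.2],[.4976,-.150,.263]): print(proj(C,p))
print('scene locked grip, pivot, knob',[proj(cam('scene'),p).round(1) for p in ([.5186,-.3086,.221],[.5106,-.2491,.2],[.4976,-.150,.247])])
cv2.imwrite('pics/fin.png',np.hstack([cv2.resize(a[175:325,190:320],None,fx=2.6,fy=2.6,interpolation=2),cv2.resize(im,(440,390))[:,:440]]))
E
```

```text
time: 9.43
ee_pos: [0.5184, -0.3091, 0.2305]
eef_rot: [-2.352, 2.082, -0.002]
wrist_force: [0.6, -0.1, 0.3]
opening: 0.0398
time: 9.93
ee_pos: [0.5188, -0.3093, 0.3618]
eef_rot: [-2.353, 2.081, -0.006]
wrist_force: [-0.1, 0.0, -0.2]
opening: 0.04
[321.5283453  195.95628049]
[322.4243107  243.01846807]
[323.50360822 378.53982309]
scene locked grip, pivot, knob [array([215.9, 273.9]), array([240.1, 261. ]), array([272.4, 218.2])]
```

View pics/fin.png

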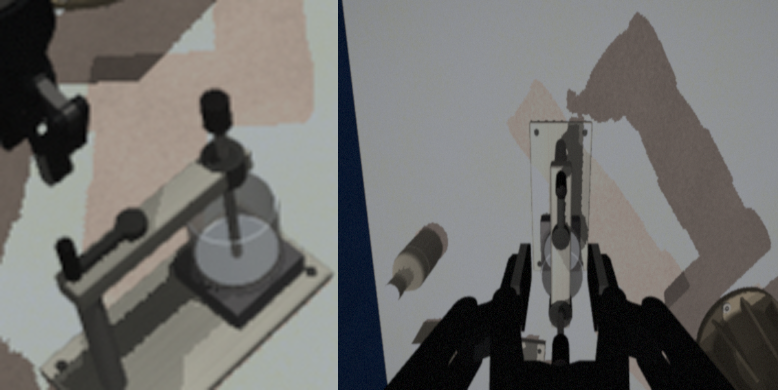

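Lever grip, pivot and probe are in one line in the wrist view. The knob in the scene view is at (272.7,217.3), against the predicted (272.4,218.2), so the probe is still down. The robot is clear.

```bash
python3 -c "
from rig import manip
print(manip.sense()['wrist_force']);manip.sign_off()"
```

```text
[-0.2248722  -0.09005313 -0.17020143]
the job is handed in; nothing more can be done
```

I lowered the probe of the gauge over the open jar to the jar's bottom, let go of the knob, then swung the clamp lever to its locked stop. The job was handed in after about 10 s of the allowed 48 s.

- **Probe:** I lowered it about 72 mm until the force stepped up to 22 N. The knob's centre was then 55 mm above the guide, within the expected 38 to 70 mm. The picture taken afterwards shows the tip on the jar floor.
- **Lever:** I stopped when the force rose to about 10 N with no further movement. The final wrist picture shows the lever in line with the arm.
- **Last checks:** In the final scene picture the knob is within 1 pixel of where it should be with the probe down. The jar stands in its place, the gripper is clear with a wrist force near zero, and the spare gauge was not touched.

No check failed. I judged the lever's final angle from the stop and the pictures, because the joint angle itself could not be read.

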